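# Gauge the sloping bore and set out the post that matches its depth

### The arm

A 6-joint arm with a two-finger parallel gripper is mounted at the origin on a cart in front of the work surface, level with it; the furniture and walls round the work are solid. World frame = base frame: x ahead of the robot, y to its left, z up, the work surface at z = 0. Lengths are in m, angles in rad, forces in N, time in s.
With the tool pointing down it reaches from about 0.35 to 0.775 m from the base axis. Payload 7.3 kg.
Tool frame: the origin (TCP) lies midway between the tips of the shut fingers; the grasp point (between the pads) lies 19 mm behind it; z points along the fingers, y is the line along which they close (so a half turn about z gives the same grasp; the last joint's range is limited). The gripper opens to 92 mm and grips with 3 to 60 N. Pads are 19 mm wide; open, the fingers measure 130 mm over their backs; the gripper's body (75 mm by 190 mm) begins 47 mm behind the grasp point.
Start: joints at [-0.146, 0.342, 1.524, -0, 1.275, -0.146], TCP at [0.525, 0, 0.227] pointing down, gripper open.
Joint ranges: [-2.53, 2.53], [-0.77, 2.02], [0.04, 2.7], [-1, 4.14], [0.28, 2.66], [-3.11, 3.11]. Speed limits (rad/s): [2.57, 2.57, 3.14, 3.14, 3.14, 3.14].

### API

Orientations are given as a unit quaternion [x, y, z, w].
In Python, from workcell import get_state, optics, job gives the robot as it stands.
- The arm moves only by the tool jog_arm, never from a script. Its argument "deltas" is a list of rows, each a list of 5 numbers: the finger opening in m, from 0 to 0.0918, then the shift along the tool's x, y, z in m, then the turn about the tool's z in degrees. In form: [[fingers, x, y, z, spin], ...]. A call has 1 to 8 rows; each row is the pose to reach, as a shift and turn from the pose commanded when the call began, along the tool's axes at that moment; what a row does not reach only later rows make up. A row lasts 1/8 s, in which the tool goes at most 62.5 mm and 10.7 degrees, less where a joint would pass 70% of its speed; a pose out of reach is approached as far as the arm can. A call with a gripper value outside its range is refused whole. The fingers move at their own pace and stop on an object; the grip force is fixed at half the most. Time passes only in rows, so rows that repeat a pose let the fingers close. It gives the time, the measured TCP pose, the force, the opening and the grip force at its end, in the units of the state.
- get_state(): the state, without advancing time (a new reading comes with each control period).
- optics.snapshot(name): name is "scene" or "side" or "wrist"; returns (picture, depth): 420x560x3 uint8, red, green, blue; 420x560 float32, m along the optical axis (not along the pixel's ray), 0 where there is no reading.
- optics.get_calibration(name): a dict with "vertical_fov" (degrees; the focal length in pixels is half the picture's height over the tangent of half this angle, whatever the lens; pixels are square), "cx", "cy" (the principal point, pixels), "world_from_camera" (4x4, takes a point from camera to world coordinates). Camera axes: x right, y down, z forward; pixel columns grow to the right and rows downward; lengths in m; the calibration is good to about 2 mm. A picture is of the moment at which its call begins: read the wrist's pose just before it. get_calibration takes no time and is no camera call; for the wrist camera it gives the pose at the moment of the call.
- job.finish_job(): hands the job in; it is judged then, once.
The state is a dict: "time_s": time; "joints": joint angles; "dq": joint speeds; "joint_efforts": joint torques, N m; "ee_pos": TCP position; "tool_rot": TCP orientation; "ft_force": force on the tool from outside, world axes, zero at the start; "ft_torque": the same for the moment, N m; "gripper_width": finger opening in m; "finger_force": force on a finger pad.
Only numpy, scipy, OpenCV 4.12 (cv2) and the standard library are available. Lean on these libraries where they do the work, as an engineer would, in place of code of your own. Each camera call takes 0.05 s, during which the arm holds its last target. There are 200 camera calls.

### The job

Find out how deep the blind bore in the sloping aluminium block is: take the depth rod from its stand, put it down the bore until it rests on the bottom, then put the rod back in its stand. Then take the one steel post whose shank is as long as the bore is deep and stand it upright on its head in the aluminium tray. Move neither of the other two posts, and leave everything else on the worktop where it is.

Things in the scene. Friction and masses are not known exactly. Their poses are not given: they have to be found in the camera images.
- fixture: Dark steel angle fixture fixed to the worktop: base plate 150 (x) by 110 (y) by 12 with two upright cheeks, and between them a block of pale bare aluminium, 60 by 76 and 116 long, leaning 30 degrees towards the robot. The highest edge is about 145 above the worktop. Origin: centre of the base's underside; its -x side is the front, which the bore's mouth leans to (towards the robot, give or take 0.3 rad of yaw).
- bore_mouth (a point): Centre of the bore's mouth in the block's sloping upper face, about 128 above the worktop. z axis: the bore's axis, outwards, 30 degrees from vertical towards the fixture's front. Bore: round, diameter 21, 2 chamfer, blind, flat rigid bottom, 60, 80 or 100 deep along its axis, changing from start to start (by a hidden end plug: plug_60, plug_80 or plug_100 in the rules); it looks the same from outside.
- rod_stand: Grey plastic block 56 by 56 by 55 high, fixed to the worktop, with an upright round hole in its top for the depth rod. Origin: centre of the underside.
- stand_mouth (a point): Centre of the mouth of the stand's hole, in the stand's top face, 55 above the worktop. The hole is vertical, diameter 16, chamfered 3, and 45 deep (its floor is 10 above the worktop).
- rod_tip (a point): Centre of the flat lower end of the depth rod: a steel shaft, diameter 12 and 130 long, with a black round handle on top (diameter 22, 60 long; 190 in all, 0.08 to 0.17 kg). Dark rings round the shaft mark 60, 80 and 100 from this end. z axis runs up the rod towards the handle. At the start the rod stands in its stand with this end on the hole's floor.
- rod_handle (a point): Middle of the depth rod's handle (diameter 22, 60 long), on the rod's axis 160 from the tip. z axis away from the tip. Grip it here, in line with the rod.
- post_short_mid (a point): Centre, half-way up, of the short post: bare turned steel, standing on its round head (diameter 38, 14 thick, on the worktop), with a plain round shank, diameter 18 and 60 long, pointing up; 74 tall in all, so this point is 37 above its underside. Its z axis runs up along the shank. 0.13 to 0.33 kg.
- post_medium_mid (a point): Centre, half-way up, of the medium post: bare turned steel, standing on its round head (diameter 38, 14 thick, on the worktop), with a plain round shank, diameter 18 and 80 long, pointing up; 94 tall in all, so this point is 47 above its underside. Its z axis runs up along the shank. 0.13 to 0.33 kg.
- post_long_mid (a point): Centre, half-way up, of the long post: bare turned steel, standing on its round head (diameter 38, 14 thick, on the worktop), with a plain round shank, diameter 18 and 100 long, pointing up; 114 tall in all, so this point is 57 above its underside. Its z axis runs up along the shank. 0.13 to 0.33 kg.
- tray: Shallow open aluminium tray fixed to the worktop: 110 (x) by 150 (y) outside, rim 22 high, walls and floor 3 thick, empty. Origin: centre of its underside. Mind the tall grey cabinet-like reactor (over 350 high) that stands behind it to the left, its front at about x = 0.48, y = 0.33 to 0.62.
- bottle: Bystander: amber bottle with black cap, diameter 48, 98 tall. Origin: centre of the underside.
- beaker: Bystander: small glass beaker, diameter 50, 66 tall. Origin: centre of the underside.
- petri: Bystander: closed petri dish, diameter 61, 16 tall. Origin: centre of the underside.
- marker: Bystander: marker pen lying on the worktop, 124 long, 17 thick. Origin: middle of the underside.
There are look-alikes about, which are no part of the job. Of the things like the part that bears rod_tip, leave any that is turquoise; of the rest the smaller one is meant.

How it is judged:
On the way, in this order (a step that is already met when the one before it is completed fails the run):
1. the depth rod's tip rests on the bottom of the bore (within 6 mm) (((y of plug_60 in the frame of fixture between -0.005 and 0.005 m and z of rod_tip in the frame of bore_mouth below -0.054 m and x of rod_tip in the frame of bore_mouth between -0.012 and 0.012 m and y of rod_tip in the frame of bore_mouth between -0.012 and 0.012 m) or (y of plug_80 in the frame of fixture between -0.005 and 0.005 m and z of rod_tip in the frame of bore_mouth below -0.074 m and x of rod_tip in the frame of bore_mouth between -0.012 and 0.012 m and y of rod_tip in the frame of bore_mouth between -0.012 and 0.012 m) or (y of plug_100 in the frame of fixture between -0.005 and 0.005 m and z of rod_tip in the frame of bore_mouth below -0.094 m and x of rod_tip in the frame of bore_mouth between -0.012 and 0.012 m and y of rod_tip in the frame of bore_mouth between -0.012 and 0.012 m))), for 0.2 s.
2. the depth rod is back in its stand, upright (horizontal distance between rod_tip and stand_mouth below 0.008 m and z of rod_tip in the frame of stand_mouth below -0.035 m and angle between rod_tip's own z axis and vertical below 0.15 rad), for 0.2 s.
3. the post that matches the bore's depth stands upright in the tray (((y of plug_60 in the frame of fixture between -0.005 and 0.005 m and x of post_short_mid in the frame of tray between -0.05 and 0.05 m and y of post_short_mid in the frame of tray between -0.07 and 0.07 m and z of post_short_mid in the frame of tray below 0.047 m and angle between post_short_mid's own z axis and vertical below 0.15 rad) or (y of plug_80 in the frame of fixture between -0.005 and 0.005 m and x of post_medium_mid in the frame of tray between -0.05 and 0.05 m and y of post_medium_mid in the frame of tray between -0.07 and 0.07 m and z of post_medium_mid in the frame of tray below 0.057 m and angle between post_medium_mid's own z axis and vertical below 0.15 rad) or (y of plug_100 in the frame of fixture between -0.005 and 0.005 m and x of post_long_mid in the frame of tray between -0.05 and 0.05 m and y of post_long_mid in the frame of tray between -0.07 and 0.07 m and z of post_long_mid in the frame of tray below 0.067 m and angle between post_long_mid's own z axis and vertical below 0.15 rad))), for 0.2 s.
At the end, for the whole second after the job is handed in: The post whose shank length equals the bore's depth stands at rest, upright (within 8 degrees), on the tray's floor inside its walls; the depth rod is back in its stand, its tip at least 35 mm down the hole and the rod upright within 8 degrees; the other two posts are where they stood (all of step 2 and ((y of plug_60 in the frame of fixture between -0.005 and 0.005 m and x of post_short_mid in the frame of tray between -0.05 and 0.05 m and y of post_short_mid in the frame of tray between -0.07 and 0.07 m and z of post_short_mid in the frame of tray below 0.047 m and angle between post_short_mid's own z axis and vertical below 0.15 rad) or (y of plug_80 in the frame of fixture between -0.005 and 0.005 m and x of post_medium_mid in the frame of tray between -0.05 and 0.05 m and y of post_medium_mid in the frame of tray between -0.07 and 0.07 m and z of post_medium_mid in the frame of tray below 0.057 m and angle between post_medium_mid's own z axis and vertical below 0.15 rad) or (y of plug_100 in the frame of fixture between -0.005 and 0.005 m and x of post_long_mid in the frame of tray between -0.05 and 0.05 m and y of post_long_mid in the frame of tray between -0.07 and 0.07 m and z of post_long_mid in the frame of tray below 0.067 m and angle between post_long_mid's own z axis and vertical below 0.15 rad))); the robot touches nothing.
It fails at once if a second post is moved (more than 40 mm): only one of the three may be taken (distance of each of post_short_mid, post_medium_mid from where it was at the start of the episode above 0.04 m or distance of each of post_short_mid, post_long_mid from where it was at the start of the episode above 0.04 m or distance of each of post_medium_mid, post_long_mid from where it was at the start of the episode above 0.04 m).
It fails at once if a bystander (bottle, beaker, petri dish or marker) is moved more than 40 mm (distance of any of bottle, beaker, petri, marker from where it was at the start of the episode above 0.04 m).
It also fails if it takes over 58 s, if anything falls off the work surface, if the arm or the gripper's body presses on something with over 40 N, if the wrist force passes 120 N, or if a joint passes its speed limit or range.

## Working session

There is one attempt and no reset: what is moved stays moved. The work goes in short steps, Python scripts to look and compute and a tool call to move; the robot and the scene stay as the last step left them, time stands still between calls to the robot, and variables do not carry over. Pictures are saved under pics/ and viewed, at most 12 in all, crops included, and the job is handed in when it is done.

Besides the shell and the picture viewer there is one more tool, called after "Emit:" as name(argument=value, ...) on one line, values as JSON. jog_arm: Moves the arm, as the interface text tells. Its arguments: {"type":"object","properties":{"deltas":{"type":"array"}},"required":["deltas"]}

```bash
mkdir -p pics
cat > h.py <<'E'
import numpy as np, cv2
from workcell import get_state, optics, job
def cal(n):
    c=optics.get_calibration(n); f=210/np.tan(np.radians(c['vertical_fov'])/2)
    return f,c['cx'],c['cy'],np.array(c['world_from_camera'])
def snap(n,tag):
    c=cal(n); p,d=optics.snapshot(n); cv2.imwrite(f'pics/{tag}.png',p[:,:,::-1]); np.savez(f'pics/{tag}.npz',p=p,d=d,f=c[0],cx=c[1],cy=c[2],T=c[3]); return p,d
def load(tag): return np.load(f'pics/{tag}.npz')
def world(tag,u,v,dz=None):
    z=load(tag); d=z['d'][int(v),int(u)] if dz is None else dz
    return (z['T']@[(u-z['cx'])/z['f']*d,(v-z['cy'])/z['f']*d,d,1])[:3]
def cloud(tag):
    z=load(tag); d=z['d']; v,u=np.mgrid[:420,:560]
    P=np.stack([(u-z['cx'])/z['f']*d,(v-z['cy'])/z['f']*d,d],-1)@z['T'][:3,:3].T+z['T'][:3,3]; P[d==0]=np.nan; return P
def ray(tag,u,v):
    z=load(tag); r=z['T'][:3,:3]@[(u-z['cx'])/z['f'],(v-z['cy'])/z['f'],1]; return z['T'][:3,3],r/np.linalg.norm(r)
def atz(tag,u,v,h):
    o,r=ray(tag,u,v); return o+r*(h-o[2])/r[2]
def tri(a,b):
    (o,r),(p,s)=ray(*a),ray(*b); t=np.linalg.lstsq(np.c_[r,-s],p-o,rcond=None)[0]; x,y=o+r*t[0],p+s*t[1]; return (x+y)/2,np.linalg.norm(x-y)
def proj(tag,X):
    z=load(tag); c=np.linalg.inv(z['T'])@np.r_[X,1]; return z['f']*c[0]/c[2]+z['cx'],z['f']*c[1]/c[2]+z['cy']
E
python3 - <<'E'
from h import *
np.set_printoptions(precision=3,suppress=True)
for n in ['scene','side','wrist']:
    snap(n,n+'0'); c=cal(n); print(n,c[0],c[1:3]); print(c[3])
s=get_state(); print({k:np.round(v,3) for k,v in s.items()})
E
```

```text
scene 401.3650863470555 (281.19861462641694, 215.08365893828625)
[[-0.567 -0.355  0.743 -0.324]
 [-0.824  0.247 -0.51   0.604]
 [-0.002 -0.902 -0.433  0.624]
 [ 0.     0.     0.     1.   ]]
side 472.97217657122 (280.5899592561302, 205.24499550013675)
[[ 0.156 -0.624  0.765 -0.39 ]
 [-0.988 -0.114  0.109 -0.136]
 [ 0.019 -0.773 -0.634  0.914]
 [ 0.     0.     0.     1.   ]]
wrist 366.61083743870506 (279.6679928999429, 204.94582063418693)
[[ 1.    -0.    -0.001  0.526]
 [-0.001 -0.97  -0.244  0.065]
 [-0.001  0.244 -0.97   0.384]
 [ 0.     0.     0.     1.   ]]
{'time_s': np.float64(0.15), 'joints': array([-0.146,  0.343,  1.525, -0.   ,  1.275, -0.146]), 'dq': array([-0.   , -0.   , -0.003,  0.002, -0.001,  0.001]), 'joint_efforts': array([  0.001, -43.147, -24.435,   0.072,   0.054,  -0.   ]), 'ee_pos': array([0.525, 0.   , 0.226]), 'tool_rot': array([ 0.707,  0.707, -0.   , -0.   ]), 'ft_force': array([ 0.169, -0.238, -0.779]), 'ft_torque': array([-0.027, -0.015,  0.019]), 'finger_force': np.float64(0.0), 'gripper_width': np.float64(0.092)}
```

View pics/scene0.png

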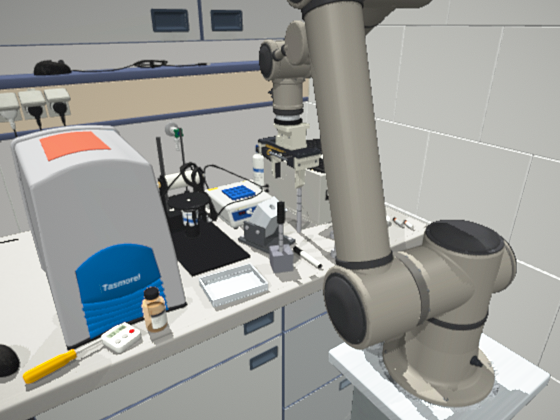

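View pics/side0.png

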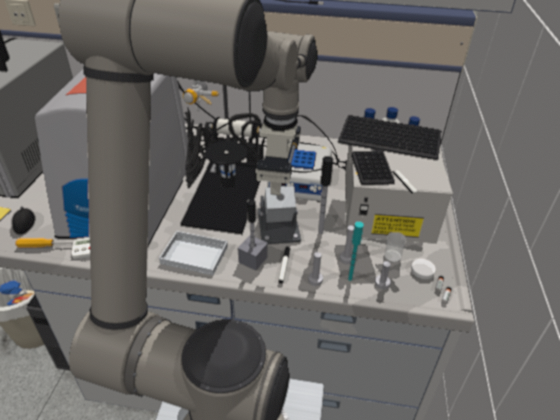

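Run:
```python
from h import *
np.set_printoptions(precision=3,suppress=True)
p=load('side0')['p'][130:310,150:470,::-1]; cv2.imwrite('pics/side0c.png',cv2.resize(p,(800,450),interpolation=cv2.INTER_CUBIC))
```

```text
(no output)
```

View pics/side0c.png

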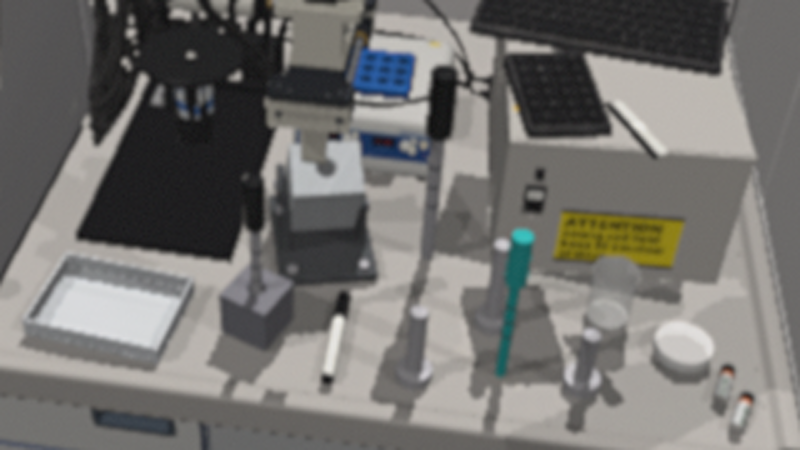

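View pics/wrist0.png

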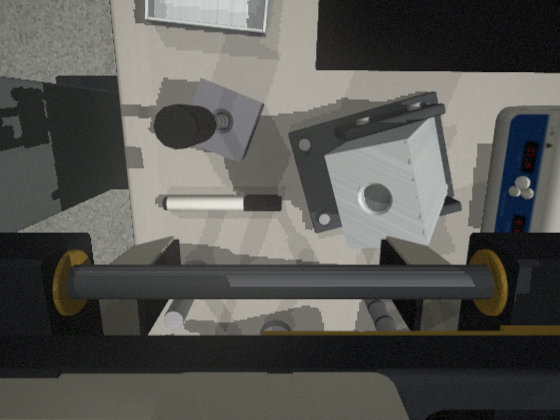

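Run:
```python
from h import *
np.set_printoptions(precision=4,suppress=True)
P=cloud('wrist0')
# sloping face plane fit
pts=np.concatenate([P[186:216,346:358].reshape(-1,3),P[186:216,396:412].reshape(-1,3),P[165:176,360:390].reshape(-1,3),P[222:232,360:390].reshape(-1,3)]); pts=pts[~np.isnan(pts[:,0])]
c=np.median(pts,0); n=np.linalg.svd(pts-c)[2][2]; n*=np.sign(n[2]); r=np.abs((pts-c)@n)
k=r<.003; c=pts[k].mean(0); n=np.linalg.svd(pts[k]-c)[2][2]; n*=np.sign(n[2])
print('normal',n,'tilt',np.degrees(np.arccos(n[2])),'yaw',np.degrees(np.arctan2(-n[1],-n[0])),k.mean())
o,r=ray('wrist0',376,199); print('mouth',o+r*((c-o)@n)/(r@n))
h=P[110:145,155:212]; h=h[(h[...,2]>.19)]; print('handle top',len(h),h.min(0),h.max(0),h.mean(0))
s=P[75:165,190:270]; s=s[(s[...,2]>.045)&(s[...,2]<.065)]; 
print('stand top',cv2.minAreaRect(s[:,:2].astype(np.float32)),np.median(s[:,2]))
Q=cloud('side0')
S=Q[230:275,235:272]; S=S[(S[...,2]>.05)&(S[...,2]<.06)]; print('stand side',cv2.minAreaRect(S[:,:2].astype(np.float32)),len(S))
H=Q[195:225,240:262]; H=H[(H[...,2]>.14)&(H[:,:,0]<.6)]; print('handle side',H.min(0),H.max(0))
for (u,v) in [(418,312),(500,245),(590,337)]:
    a,b=150+u/2.5,130+v/2.5
    S=Q[int(b)-6:int(b)+8,int(a)-6:int(a)+7].reshape(-1,3); m=S[np.nanargmax(S[:,2])]; S=S[S[:,2]>.06]; print('post',m,np.median(S,0))
T=Q[230:275,155:230].reshape(-1,3);R=T[(T[:,2]>.016)&(T[:,2]<.027)]; print('tray',cv2.minAreaRect(R[:,:2].astype(np.float32)),np.median(R[:,2]))
print('bigrod',[Q[v,u] for u,v in [(326,162),(326,175),(321,225)]])
```

```text
normal [-0.4829 -0.1357  0.8651] tilt 30.105166488330095 yaw 15.699708707292684 1.0
mouth [0.5944 0.0056 0.1286]
handle top 1433 [0.464  0.0497 0.1901] [0.485  0.0668 0.2016] [0.475  0.0587 0.199 ]
stand top ((0.47353672981262207, 0.05881431698799133), (0.056045081466436386, 0.05614042654633522), 68.50016784667969) 0.05446945626530181
stand side ((0.47062408924102783, 0.05943773686885834), (0.05854720249772072, 0.059929922223091125), 67.98005676269531) 327
handle side [0.4573 0.0473 0.1405] [0.4813 0.0698 0.2029]
post [ 0.428  -0.1184  0.0972] [ 0.4244 -0.1118  0.0903]
post [ 0.4452 -0.1934  0.1912] [ 0.5105 -0.1898  0.1137]
post [ 0.4455 -0.2752  0.0764] [ 0.4422 -0.2803  0.0718]
tray ((0.4642936885356903, 0.24486607313156128), (0.21030594408512115, 0.11547400802373886), 85.58687591552734) 0.02035127385394897
bigrod [array([ 0.5981, -0.1066,  0.2505]), array([ 0.5978, -0.1098,  0.2112]), array([ 0.6055, -0.1093,  0.0337])]
```

Run:
```python
from h import *
np.set_printoptions(precision=4,suppress=True)
for t,(v0,v1,u0,u1) in {'side0':(140,260,300,345),'scene0':(150,270,240,340)}.items():
    Q=cloud(t)[v0:v1,u0:u1].reshape(-1,3)
    M=(abs(Q[:,0]-.6)<.035)&(abs(Q[:,1]+.107)<.03)&(Q[:,2]>.02); Q=Q[M]
    for a in np.arange(.02,.3,.02):
        S=Q[(Q[:,2]>a)&(Q[:,2]<a+.02)]
        if len(S)>2: print(t,round(a,2),len(S),S.min(0),S.max(0))
```

```text
side0 0.02 28 [ 0.6014 -0.1156  0.02  ] [ 0.6121 -0.1008  0.0387]
side0 0.04 32 [ 0.6003 -0.1164  0.0401] [ 0.615  -0.1011  0.0576]
side0 0.06 30 [ 0.6018 -0.1153  0.06  ] [ 0.6121 -0.1009  0.0799]
side0 0.08 36 [ 0.5999 -0.1167  0.0816] [ 0.6119 -0.1012  0.0998]
side0 0.1 34 [ 0.6006 -0.1167  0.1004] [ 0.6152 -0.1006  0.1189]
side0 0.12 36 [ 0.6004 -0.116   0.1202] [ 0.6112 -0.1011  0.1391]
side0 0.14 33 [ 0.6002 -0.1163  0.1402] [ 0.6158 -0.1009  0.1589]
side0 0.16 39 [ 0.5946 -0.1221  0.1601] [ 0.6115 -0.0957  0.1799]
side0 0.18 72 [ 0.5916 -0.1238  0.1801] [ 0.6147 -0.0942  0.1999]
side0 0.2 71 [ 0.5922 -0.1237  0.2002] [ 0.6144 -0.0956  0.219 ]
side0 0.22 78 [ 0.596  -0.1231  0.2201] [ 0.6129 -0.0943  0.24  ]
side0 0.24 98 [ 0.5934 -0.1228  0.2401] [ 0.6243 -0.0954  0.2552]
scene0 0.02 26 [ 0.6033 -0.113   0.0205] [ 0.615  -0.0987  0.0385]
scene0 0.04 28 [ 0.6005 -0.1141  0.0401] [ 0.615  -0.0988  0.0598]
scene0 0.06 29 [ 0.6036 -0.1132  0.06  ] [ 0.6151 -0.0989  0.0795]
scene0 0.08 29 [ 0.6044 -0.1126  0.0807] [ 0.6157 -0.0995  0.0997]
scene0 0.1 28 [ 0.6031 -0.1137  0.1006] [ 0.6165 -0.0985  0.1197]
scene0 0.12 30 [ 0.5996 -0.1103  0.1202] [ 0.617  -0.0994  0.1398]
scene0 0.14 25 [ 0.6008 -0.1109  0.1408] [ 0.6166 -0.0978  0.1577]
```

Emit:
jog_arm(deltas=[[0.0918,0.01,-0.01,0,10.5],[0.0918,0.02,-0.02,0,21],[0.0918,0.03,-0.03,0,31.5],[0.0918,0.04,-0.04,0,42],[0.0918,0.05,-0.05,0,52.5],[0.0918,0.059,-0.051,0,63],[0.0918,0.059,-0.051,0,73.5],[0.0918,0.059,-0.051,0,74.3]])

```text
time_s: 1.15
ee_pos: [0.4738, 0.0591, 0.2266]
tool_rot: [0.991, 0.137, -0.0, -0.0]
ft_force: [0.4, 0.0, -0.3]
gripper_width: 0.0921
finger_force: 0.0
```

Run:
```python
from h import *
np.set_printoptions(precision=4,suppress=True)
p,d=snap('wrist','w1'); s=get_state(); print(s['time_s'],s['ee_pos'],s['tool_rot'],s['ft_force'])
from scipy.spatial.transform import Rotation as R
print(R.from_quat(s['tool_rot']).as_matrix())
P=cloud('w1').reshape(-1,3); h=P[(P[:,2]>.19)&(P[:,2]<.21)&(abs(P[:,0]-.474)<.03)&(abs(P[:,1]-.059)<.03)]; print(len(h),h.min(0) if len(h) else 0,h.max(0) if len(h) else 0)
```

```text
1.2 [0.4739 0.059  0.2266] [ 0.9905  0.1377 -0.0001 -0.    ] [-0.4257 -0.6218 -0.1925]
[[ 0.9621  0.2728 -0.0003]
 [ 0.2728 -0.9621 -0.    ]
 [-0.0003 -0.0001 -1.    ]]
1350 [0.4633 0.0482 0.19  ] [0.4854 0.0701 0.2016]
```

View pics/w1.png

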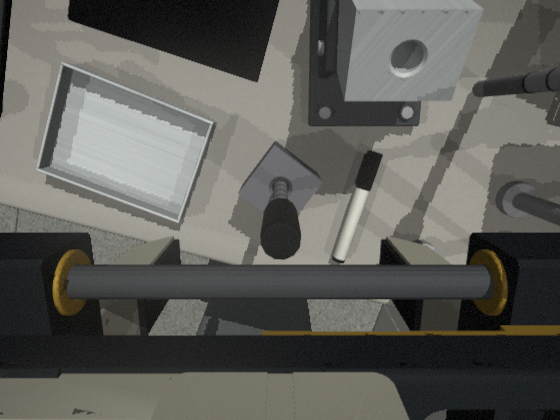

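Emit:
jog_arm(deltas=[[0.0918,0,0,0.025,0],[0.0918,0,0,0.05,0],[0.0918,0,0,0.063,0],[0.02,0,0,0.063,0],[0.01,0,0,0.063,0],[0.01,0,0,0.063,0],[0.01,0,0,0.063,0],[0.01,0,0,0.063,0]])

```text
time_s: 2.2
ee_pos: [0.4741, 0.059, 0.164]
tool_rot: [0.991, 0.137, 0.0, 0.0]
ft_force: [0.0, -0.2, 1.0]
gripper_width: 0.0464
finger_force: 0.0
```

Emit:
jog_arm(deltas=[[0.01,0,0,0,0],[0.01,0,0,-0.02,0],[0.01,0,0,-0.05,0],[0.01,0,0,-0.08,0],[0.01,0,0,-0.11,0],[0.01,0,0,-0.14,0],[0.01,0,0,-0.15,0],[0.01,0,0,-0.15,0]])

```text
time_s: 3.2
ee_pos: [0.474, 0.059, 0.3134]
tool_rot: [0.991, 0.137, 0.0, 0.0]
ft_force: [0.3, -0.0, -1.0]
gripper_width: 0.0193
finger_force: 30.0
```

Run:
```python
from h import *
np.set_printoptions(precision=4,suppress=True)
p,d=snap('side','s1'); snap('wrist','w2')
cv2.imwrite('pics/s1c.png',np.hstack([cv2.resize(p[120:280,190:330,::-1],(525,600),interpolation=cv2.INTER_CUBIC)]))
s=get_state(); print(s['gripper_width'],s['finger_force'],s['ee_pos'])
```

```text
0.01890377145432551 29.999837279319763 [0.4735 0.059  0.3124]
```

View pics/s1c.png

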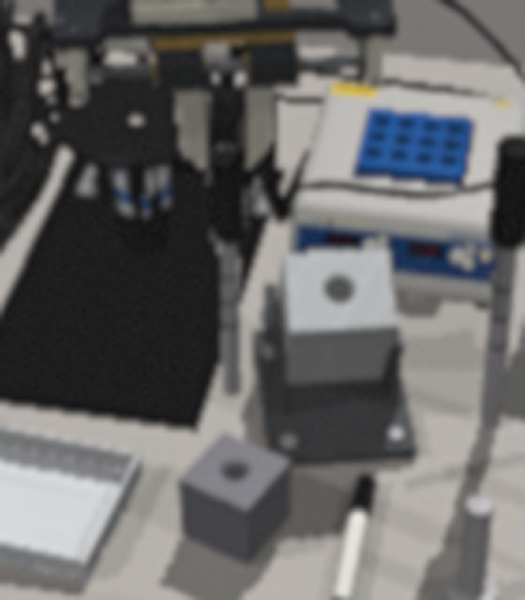

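Run:
```python
from h import *
np.set_printoptions(precision=4,suppress=True)
P=cloud('s1')[120:235,235:270].reshape(-1,3); M=(abs(P[:,0]-.474)<.04)&(abs(P[:,1]-.059)<.03)&(P[:,2]>.09)
P=P[M]
for a in np.arange(.1,.36,.01):
    S=P[(P[:,2]>a)&(P[:,2]<a+.01)]
    if len(S)>2: print(round(a,2),len(S),S.mean(0),np.ptp(S[:,1]))
print(P[:,2].min())
print(tri(('s1',252.1,224.5),('w2',0,0)) if 0 else '')
o,r=ray('s1',252.1,224.5); t=(.474-o[0])/r[0]; print(o+r*t)
```

```text
0.12 4 [0.4694 0.06   0.1275] 0.008287865442168557
0.13 13 [0.4682 0.0577 0.1349] 0.008455741551639973
0.14 16 [0.4686 0.0599 0.1455] 0.010412887065362336
0.15 14 [0.4676 0.0596 0.1562] 0.01084977356396069
0.16 14 [0.469  0.0591 0.1652] 0.010733582277104275
0.17 16 [0.4684 0.0588 0.1754] 0.010513268943427218
0.18 17 [0.469  0.059  0.1853] 0.00996112432280094
0.19 14 [0.4688 0.0581 0.1951] 0.009559598129679936
0.2 17 [0.4689 0.0578 0.2049] 0.010016636164289883
0.21 18 [0.4689 0.0582 0.2154] 0.009080925603741713
0.22 16 [0.4689 0.0577 0.2257] 0.008694109293676394
0.23 16 [0.4686 0.0579 0.2352] 0.009337081285396676
0.24 16 [0.4679 0.0591 0.2457] 0.010221457479981683
0.25 15 [0.4661 0.0588 0.2556] 0.019381105794606723
0.26 34 [0.4643 0.0576 0.2658] 0.020743824347794676
0.27 31 [0.4646 0.0577 0.2753] 0.02008825190401381
0.28 33 [0.4652 0.0564 0.2845] 0.018577880902810262
0.29 34 [0.4633 0.0582 0.2949] 0.018240912866423487
0.3 37 [0.4641 0.058  0.3051] 0.02177525970222771
0.31 76 [0.468  0.0583 0.3156] 0.03422658294691561
0.32 47 [0.4634 0.0573 0.3256] 0.049293820957444945
0.33 67 [0.4635 0.0554 0.3351] 0.05164386131703472
0.34 63 [0.4631 0.057  0.3451] 0.05295656630378828
0.35 79 [0.4635 0.057  0.3553] 0.052855437059529164
0.12675601996188046

[0.474  0.0582 0.1245]
```

Emit:
jog_arm(deltas=[[0.01,0,0,0.03,0],[0.01,0,0,0.06,0],[0.01,0,0,0.075,0],[0.01,0,0,0.09,0],[0.01,0,0,0.1,0],[0.01,0,0,0.107,0],[0.01,0,0,0.112,0],[0.01,0,0,0.112,0]])

```text
time_s: 4.3
ee_pos: [0.4739, 0.059, 0.2016]
tool_rot: [0.991, 0.137, -0.0, -0.0]
ft_force: [-0.2, -0.7, -1.3]
gripper_width: 0.0193
finger_force: 30.0
```

Emit:
jog_arm(deltas=[[0.045,0,0,0,0],[0.045,0,0,0,0],[0.045,0,0,0,0],[0.045,0,0,0.01,0],[0.045,0,0,0.03,0],[0.045,0,0,0.038,0],[0.01,0,0,0.038,0],[0.01,0,0,0.038,0]])

```text
time_s: 5.3
ee_pos: [0.4744, 0.059, 0.1642]
tool_rot: [0.991, 0.137, 0.0, 0.0]
ft_force: [0.6, 0.3, 0.8]
gripper_width: 0.0299
finger_force: 0.0
```

Emit:
jog_arm(deltas=[[0.01,0,0,0,0],[0.01,0,0,0,0],[0.01,0,0,0,0]])

```text
time_s: 5.68
ee_pos: [0.4744, 0.059, 0.1643]
tool_rot: [0.991, 0.137, 0.001, 0.0]
ft_force: [0.0, 0.6, 3.4]
gripper_width: 0.0214
finger_force: 30.0
```

Emit:
jog_arm(deltas=[[0.01,0,0,-0.02,0],[0.01,0,0,-0.04,0],[0.01,0,0,-0.065,0],[0.01,0,0,-0.09,0],[0.01,0,0,-0.12,0],[0.01,0,0,-0.15,0],[0.01,0,0,-0.15,0]])

```text
time_s: 6.55
ee_pos: [0.4748, 0.059, 0.3154]
tool_rot: [0.991, 0.137, 0.002, 0.0]
ft_force: [0.6, 2.1, -1.5]
gripper_width: 0.0212
finger_force: 30.0
```

Run:
```python
from h import *
np.set_printoptions(precision=4,suppress=True)
p,d=snap('side','s2'); snap('wrist','w3'); print(get_state()['ee_pos'])
c=np.array([.5944,.0056,.1286]); n=np.array([-.4829,-.1357,.8651])
def hole(tag,u,v,w=26):
    # fit dark hole contour ellipse
    z=load(tag); g=cv2.cvtColor(z['p'],cv2.COLOR_RGB2GRAY)[int(v)-w:int(v)+w,int(u)-w:int(u)+w]
    return g
for t,u,v in [('w1',408,58),('s1',190+338/3.75,120+289/3.75)]:
    o,r=ray(t,u,v); print(t,o+r*((c-o)@n)/(r@n))
q=proj('w3',c); print(q)
u,v=map(int,q); q2=proj('s2',[.474,.059,.2]); print(q2)
a=load('w3')['p'][:250,100:500,::-1]; 
b=load('s2')['p'][100:250,190:330,::-1]
cv2.imwrite('pics/c3.png',np.hstack([cv2.resize(a,(480,300)),cv2.resize(b,(280,300))]))
P=cloud('s2')[100:240,235:270].reshape(-1,3); M=(abs(P[:,0]-.474)<.04)&(abs(P[:,1]-.059)<.03)&(P[:,2]>.1); P=P[M]; print('tip',P[:,2].min())
for a in [.17,.2,.23,.26]:
    S=P[(P[:,2]>a)&(P[:,2]<a+.02)]; print(a,S.mean(0))
```

```text
[0.4736 0.059  0.3128]
w1 [0.5938 0.0056 0.1283]
s1 [0.5921 0.0061 0.1274]
(np.float64(374.29185798257447), np.float64(71.89398111665224))
(np.float64(251.1785560715487), np.float64(200.97945670123326))
tip 0.16117730579229494
0.17 [0.4696 0.059  0.1799]
0.2 [0.4696 0.0584 0.2105]
0.23 [0.4703 0.0575 0.2397]
0.26 [0.4694 0.0589 0.2702]
```

View pics/c3.png

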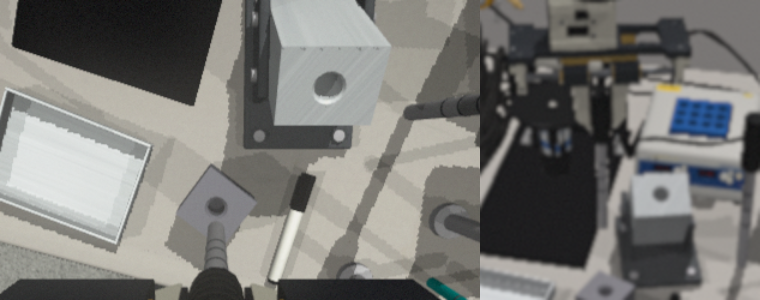

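Emit:
jog_arm(deltas=[[0.01,0.008,0.007,0,0],[0.01,0.022,0.018,0,0],[0.01,0.04,0.033,0,0],[0.01,0.06,0.05,0,0],[0.01,0.08,0.066,0,0],[0.01,0.095,0.078,0,0],[0.01,0.103,0.0843,0,0],[0.01,0.103,0.0843,0,0]])

```text
time_s: 7.65
ee_pos: [0.5962, 0.0054, 0.3126]
tool_rot: [0.991, 0.136, -0.001, -0.0]
ft_force: [-0.4, 0.3, -1.3]
gripper_width: 0.0214
finger_force: 30.0
```

Run:
```python
from h import *
np.set_printoptions(precision=4,suppress=True)
p,d=snap('side','s3'); snap('wrist','w4'); s=get_state(); print(s['ee_pos'],s['time_s'])
e=s['ee_pos']; print('pred tip px wrist',proj('w4',[e[0],e[1],e[2]-.154]),'mouth',proj('w4',[.594,.0056,.1285]))
print('side',proj('s3',[e[0],e[1],e[2]-.154]),proj('s3',[.594,.0056,.1285]))
u,v=map(int,proj('w4',[.594,.0056,.1285])); a=load('w4')['p'][max(0,v-50):v+50,u-50:u+50,::-1]; print(max(0,v-50),u-50)
u,v=map(int,proj('s3',[.594,.0056,.1285])); b=load('s3')['p'][v-50:v+50,u-50:u+50,::-1]; print(v-50,u-50)
cv2.imwrite('pics/c4.png',np.hstack([cv2.resize(a,(400,400),interpolation=2),cv2.resize(b,(400,400),interpolation=2)]))
```

```text
[0.5956 0.0059 0.3134] 7.75
pred tip px wrist (np.float64(279.267634458309), np.float64(191.43151167693094)) mouth (np.float64(279.1846522153792), np.float64(186.28559812482274))
side (np.float64(280.6134985117068), np.float64(186.76185767407176)) (np.float64(280.42640468950293), np.float64(196.33827411990617))
136 229
146 230
```

View pics/c4.png

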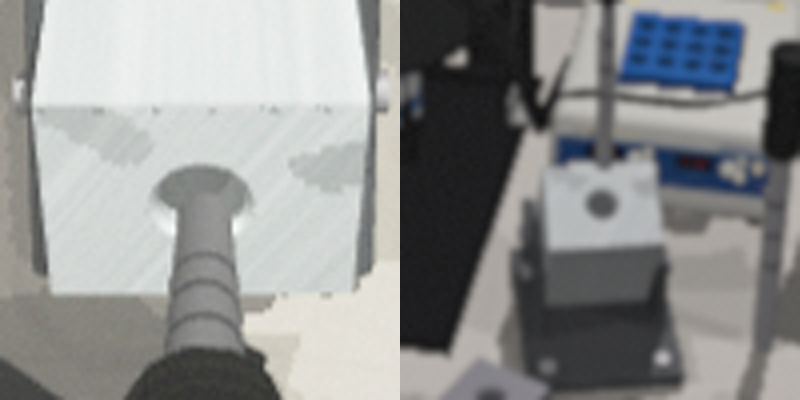

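Emit:
jog_arm(deltas=[[0.01,0,0,0.015,0],[0.01,0,0,0.028,0],[0.01,0,0,0.036,0],[0.01,0,0,0.042,0],[0.01,0,0,0.042,0]])

```text
time_s: 8.38
ee_pos: [0.5959, 0.0057, 0.2713]
tool_rot: [0.991, 0.137, -0.0, -0.0]
ft_force: [-0.0, -0.0, -0.9]
gripper_width: 0.0211
finger_force: 30.0
```

Emit:
jog_arm(deltas=[[0.01,-0.0114,0,0.0007,0],[0.01,-0.0228,0,0.0024,0],[0.01,-0.034,0,0.0048,0],[0.01,-0.045,0,0.008,0]])

```text
time_s: 8.88
ee_pos: [0.552, -0.0067, 0.2642]
tool_rot: [0.991, 0.136, 0.001, 0.0]
ft_force: [1.7, 0.8, 1.3]
gripper_width: 0.0215
finger_force: 30.0
```

```bash
cat > rod.py <<'E'
from h import *
import sys
np.set_printoptions(precision=4,suppress=True)
t=sys.argv[1]; p,d=snap('side','s'+t); snap('wrist','w'+t); s=get_state(); print(s['time_s'],s['ee_pos'],s['ft_force'],s['gripper_width'],s['finger_force'])
e=s['ee_pos']; X=np.array([.962,.273,0]); m=np.array([.594,.0056,.1285])
# points near the vertical plane through mouth containing tilt dir
print('grasp rel mouth (x,z)',(e-m)@X,e[2]+.019-m[2])
P=np.concatenate([cloud('s'+t).reshape(-1,3),cloud('w'+t).reshape(-1,3)]); r=P-m; x=r@X; y=r@[.273,-.962,0]; z=r[:,2]
ang=np.radians(float(sys.argv[2])); 
# line through grasp: rod points
g=np.array([(e-m)@X,e[2]+.019-m[2]])
dz=g[1]-z; k=(abs(y)<.008)&(dz>.045)&(z>.02)&(abs(x-(g[0]+dz*np.tan(ang)))<.025)
if k.sum()>10:
    q=np.polyfit(z[k],x[k],1); print('n',k.sum(),'tilt deg',np.degrees(np.arctan(-q[0])),'x at mouth z',q[1])
E
python3 rod.py 5 15
```

```text
8.975 [ 0.5514 -0.0068  0.2637] [0.6443 0.9679 0.7126] 0.021287689901147235 29.999723732471466
grasp rel mouth (x,z) -0.04432763682731762 0.15418803269325132
n 1128 tilt deg 13.886783877061992 x at mouth z 0.0009502233170109872
```

Emit:
jog_arm(deltas=[[0.01,-0.0109,0,0.0041,0],[0.01,-0.0214,0,0.009,0],[0.01,-0.029,0,0.0133,0],[0.01,-0.0362,0,0.0179,0],[0.01,-0.0362,0,0.0179,0],[0.01,-0.0325,0,0.0244,0],[0.01,-0.0287,0,0.0309,0],[0.01,-0.0287,0,0.0309,0]])

```text
time_s: 9.98
ee_pos: [0.5251, -0.014, 0.2318]
tool_rot: [0.991, 0.137, -0.001, -0.0]
ft_force: [1.1, 0.3, -1.1]
gripper_width: 0.0213
finger_force: 30.0
```

```bash
python3 rod.py 6 30
```

```text
10.075 [ 0.5251 -0.0141  0.2325] [ 0.6791  0.1741 -0.1743] 0.021304738922824844 29.99978542327881
grasp rel mouth (x,z) -0.07169761814407441 0.12299977109716337
n 1293 tilt deg 26.551399566989776 x at mouth z 0.0003376755460429293
```

Emit:
jog_arm(deltas=[[0.01,0.004,0,0.007,0],[0.01,0.008,0,0.0139,0],[0.01,0.012,0,0.0208,0],[0.01,0.0135,0,0.0234,0],[0.01,0.015,0,0.026,0],[0.01,0.016,0,0.0277,0],[0.01,0.017,0,0.0294,0]])

```text
time_s: 10.95
ee_pos: [0.5414, -0.0096, 0.2035]
tool_rot: [0.991, 0.137, 0.0, 0.0]
ft_force: [1.0, -0.5, -0.5]
gripper_width: 0.0214
finger_force: 30.0
```

Emit:
jog_arm(deltas=[[0.01,0.003,0,0.0052,0],[0.01,0.0055,0,0.0095,0],[0.01,0.007,0,0.0121,0],[0.01,0.0085,0,0.0147,0],[0.01,0.0095,0,0.0165,0],[0.01,0.0105,0,0.0182,0]])

```text
time_s: 11.7
ee_pos: [0.5516, -0.0068, 0.1852]
tool_rot: [0.991, 0.137, 0.0, 0.0]
ft_force: [-0.1, -0.7, -0.3]
gripper_width: 0.0215
finger_force: 30.0
```

```bash
python3 rod.py 7 30
python3 - <<'E'
from h import *
def c(t):
    u,v=map(int,proj(t,[.57,-.0,.16])); return cv2.resize(load(t)['p'][max(0,v-50):max(0,v-50)+100,u-50:u+50,::-1],(400,400),interpolation=2)
cv2.imwrite('pics/c7.png',np.hstack([c('w7'),c('s7')]))
E
```

```text
11.8 [ 0.5515 -0.0067  0.185 ] [ 1.0011  1.0576 -0.3965] 0.0216165389926668 29.999788999557495
grasp rel mouth (x,z) -0.0442312781988204 0.07552005012538443
n 294 tilt deg 24.858803208751574 x at mouth z 0.0032956916320111057
```

View pics/c7.png

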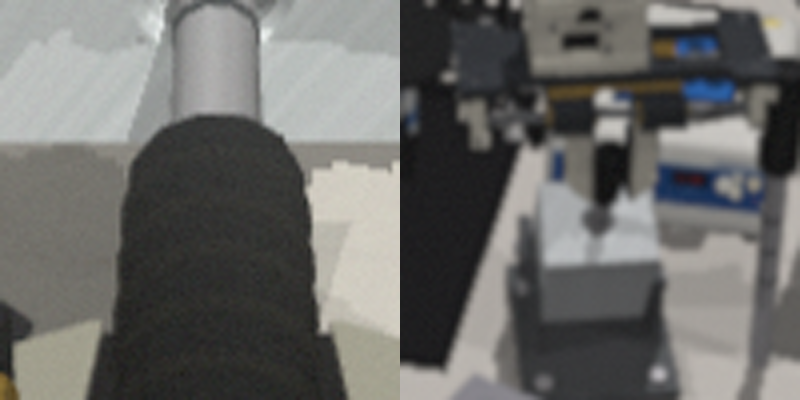

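Run:
```python
from h import *
np.set_printoptions(precision=4,suppress=True)
e=get_state()['ee_pos']
P=np.concatenate([cloud('s7').reshape(-1,3),cloud('s6').reshape(-1,3)*np.nan]); r=P-e; x=r@[.962,.273,0]; y=r@[.273,-.962,0]; z=P[:,2]
for a in np.arange(.19,.31,.01):
    k=(abs(x)<.06)&(y>.03)&(y<.14)&(z>=a)&(z<a+.01)
    if k.sum()>2:
        h=np.histogram(y[k],np.arange(.03,.141,.01))[0]; print(round(a,2),h,x[k].min().round(3))
```

```text
0.19 [ 0  0  0  0  0  0  2 15 12  8  0] 0.012
0.2 [ 0  0  0  0  0  0  0 15  9  7  0] 0.014
0.21 [ 0  0  0  0  0  0  0 13 16 10  0] 0.013
0.22 [ 0  0  0  0  0  0  0 13 10  7  0] 0.015
0.23 [ 0  0  0  0  0  0  0  5 16  9  0] 0.013
0.24 [ 0  0  0  0  0  0  0  5 13  6  0] 0.013
0.25 [ 8  0  0  0  6  6  0  5 26 14  0] -0.04
0.26 [12 21 21 22 22  9  0  0  0  0  0] -0.04
0.27 [41  0  0  0  8 11  2  0  0  0  0] -0.04
0.28 [29 18 14 20  9 14  5  0  0  0  0] -0.04
0.29 [22 23 27 55 74 74 27  0  0  0  0] -0.041
```

Emit:
jog_arm(deltas=[[0.01,0.003,0,0.0052,0],[0.01,0.005,0,0.0087,0],[0.01,0.006,0,0.0104,0],[0.01,0.007,0,0.0121,0],[0.01,0.0075,0,0.013,0],[0.01,0.008,0,0.0139,0]])

```text
time_s: 12.55
ee_pos: [0.5584, -0.0053, 0.1744]
tool_rot: [0.991, 0.137, -0.0, 0.001]
ft_force: [-14.3, -2.2, 26.5]
gripper_width: 0.0213
finger_force: 30.0
```

Emit:
jog_arm(deltas=[[0.01,0,0,0,0],[0.01,-0.0005,0,-0.0009,0],[0.01,-0.0005,0,-0.0009,0],[0.01,-0.008,0,-0.0139,0],[0.01,-0.017,0,-0.0295,0],[0.01,-0.026,0,-0.045,0],[0.01,-0.035,0,-0.0606,0],[0.01,-0.043,0,-0.0745,0]])

```text
time_s: 13.55
ee_pos: [0.5173, -0.0164, 0.2471]
tool_rot: [0.991, 0.137, 0.0, 0.0]
ft_force: [0.6, 0.2, -0.7]
gripper_width: 0.0213
finger_force: 30.0
```

```bash
python3 rod.py 8 30
```

```text
13.65 [ 0.5177 -0.0166  0.2479] [ 0.3527 -0.0242 -0.7701] 0.021548608875478124 29.999762177467346
grasp rel mouth (x,z) -0.07941913873268071 0.1383627629262425
n 1475 tilt deg 26.433871789190725 x at mouth z -0.00020853376773672866
```

Emit:
jog_arm(deltas=[[0.01,0.0102,0,-0.0054,0],[0.01,0.0208,0,-0.0101,0],[0.01,0.0316,0,-0.0141,0],[0.01,0.0428,0,-0.0172,0],[0.01,0.0541,0,-0.0195,0],[0.01,0.0655,0,-0.021,0],[0.01,0.0742,0,-0.0215,0],[0.01,0.0829,0,-0.0216,0]])

```text
time_s: 14.65
ee_pos: [0.5981, 0.0064, 0.2674]
tool_rot: [0.991, 0.137, 0.0, 0.0]
ft_force: [-1.9, -0.2, -0.2]
gripper_width: 0.0215
finger_force: 30.0
```

```bash
python3 rod.py 9 0
```

```text
14.75 [0.5984 0.0064 0.2672] [-1.0908 -1.0557 -1.0862] 0.021340416623309984 30.000058114528656
grasp rel mouth (x,z) 0.004453343584622514 0.1576701695568251
n 609 tilt deg -0.0679759094007133 x at mouth z 0.00663008227088445
```

Emit:
jog_arm(deltas=[[0.01,0,0,-0.025,0],[0.01,0,0,-0.048,0],[0.01,-0.01,-0.008,-0.05,0],[0.01,-0.03,-0.024,-0.05,0],[0.01,-0.055,-0.044,-0.05,0],[0.01,-0.08,-0.064,-0.05,0],[0.01,-0.1,-0.0804,-0.05,0],[0.01,-0.105,-0.0846,-0.05,0]])

```text
time_s: 15.75
ee_pos: [0.4719, 0.06, 0.3171]
tool_rot: [0.991, 0.137, 0.0, -0.0]
ft_force: [-0.2, 0.1, -0.9]
gripper_width: 0.0216
finger_force: 30.0
```

Run:
```python
from h import *
np.set_printoptions(precision=4,suppress=True)
snap('side','s10'); snap('wrist','w10'); e=get_state()['ee_pos']; print(e, get_state()['time_s'])
X=np.array([.962,.273,0]);Y=np.array([.273,-.962,0])
for t in ['s10','w10']:
    P=cloud(t).reshape(-1,3); r=P-e; x=r@X;y=r@Y; z=P[:,2]
    k=(abs(x)<.05)&(abs(y)<.02)&(z>.12)&(z<.27)
    if k.sum()>20:
        print(t,k.sum(),'zmin',z[k].min()); q=np.polyfit(z[k],x[k],1); q2=np.polyfit(z[k],y[k],1); print('x at z.16,.26',np.polyval(q,[.16,.26]),'y',np.polyval(q2,[.16,.26]))
print('stand err tool',(np.array([.474,.059,0])-e)@X,(np.array([.474,.059,0])-e)@Y)
print(proj('w10',[e[0],e[1],e[2]-.153]),proj('s10',[e[0],e[1],e[2]-.153]))
```

```text
[0.4732 0.0595 0.3173] 15.85
s10 171 zmin 0.16284393991357082
x at z.16,.26 [-0.0075 -0.0071] y [-0.0027 -0.0015]
w10 563 zmin 0.16346078043093365
x at z.16,.26 [0.004  0.0043] y [-0.0006 -0.0006]
stand err tool 0.0006572486455769321 0.0007148295217441398
(np.float64(280.25224815584204), np.float64(190.7805633855224)) (np.float64(251.20638103307223), np.float64(212.53186166723887))
```

Emit:
jog_arm(deltas=[[0.01,0.0005,0.0005,0.03,0],[0.01,0.0005,0.0005,0.06,0],[0.01,0.0005,0.0005,0.085,0],[0.01,0.0005,0.0005,0.1,0],[0.01,0.0005,0.0005,0.115,0],[0.01,0.0005,0.0005,0.13,0],[0.01,0.0005,0.0005,0.143,0],[0.01,0.0005,0.0005,0.151,0]])

```text
time_s: 16.85
ee_pos: [0.4744, 0.0587, 0.1654]
tool_rot: [0.991, 0.136, -0.0, -0.0]
ft_force: [-0.1, -0.1, -0.5]
gripper_width: 0.0211
finger_force: 30.0
```

Emit:
jog_arm(deltas=[[0.07,0,0,0,0],[0.07,0,0,0,0],[0.07,0,0,0,0],[0.07,0,0,0,0],[0.07,0,0,-0.01,0],[0.07,0,0,-0.05,0],[0.07,0,0,-0.1,0],[0.07,0,0,-0.135,0]])

```text
time_s: 17.85
ee_pos: [0.4746, 0.0589, 0.3045]
tool_rot: [0.991, 0.137, 0.002, 0.0]
ft_force: [0.1, -0.8, -0.1]
gripper_width: 0.0697
finger_force: 0.0
```

Emit:
jog_arm(deltas=[[0.07,-0.015,0.03,0,0],[0.07,-0.03,0.065,0,0],[0.07,-0.05,0.11,0,0],[0.07,-0.07,0.15,0,0],[0.07,-0.09,0.19,0,0],[0.07,-0.095,0.211,0,0],[0.07,-0.095,0.211,0,0]])

```text
time_s: 18.73
ee_pos: [0.4397, -0.1712, 0.3019]
tool_rot: [0.991, 0.135, 0.0, 0.0]
ft_force: [-0.4, 1.0, 0.4]
gripper_width: 0.0701
finger_force: 0.0
```

Run:
```python
from h import *
np.set_printoptions(precision=4,suppress=True)
snap('side','s11'); snap('wrist','w11'); s=get_state(); print(s['ee_pos'],s['time_s'],s['gripper_width'])
P=cloud('w11').reshape(-1,3); Q=cloud('s11').reshape(-1,3)
h=Q[(abs(Q[:,0]-.474)<.03)&(abs(Q[:,1]-.059)<.03)&(Q[:,2]>.15)]; print('rod top',h[:,2].max(),h.mean(0))
for n,A in (('w',P),('s',Q)):
    k=(A[:,2]>.105)&(A[:,2]<.125)&(abs(A[:,0]-.51)<.03)&(abs(A[:,1]+.19)<.03); B=A[k]; print(n,len(B)); 
    if len(B): print(B.min(0),B.max(0),B.mean(0))
    k=(A[:,2]>.12)&(A[:,2]<.26)&(A[:,0]>.38)&(A[:,0]<.5)&(abs(A[:,1]+.19)<.06); B=A[k]; print('turq',len(B))
    if len(B): print(B.min(0),B.max(0),B.mean(0))
# box front
k=(Q[:,2]>.03)&(Q[:,2]<.12)&(Q[:,1]<-.2)&(Q[:,1]>-.3)&(Q[:,0]>.55); B=Q[k]; print('box front x',np.percentile(B[:,0],[1,10,50]))
```

```text
[ 0.4398 -0.1696  0.3018] 18.825 0.07001878550828554
rod top 0.201821670895173 [0.465  0.058  0.1797]
w 313
[ 0.5121 -0.1961  0.1064] [ 0.5295 -0.1786  0.1154] [ 0.5206 -0.1872  0.1134]
turq 951
[ 0.4395 -0.2102  0.1303] [ 0.4614 -0.1885  0.1918] [ 0.4527 -0.1977  0.18  ]
s 35
[ 0.5078 -0.1927  0.1057] [ 0.5271 -0.1784  0.1165] [ 0.5152 -0.1859  0.1122]
turq 229
[ 0.433  -0.2108  0.1208] [ 0.4566 -0.1882  0.1927] [ 0.4408 -0.1993  0.165 ]
box front x [0.5638 0.5969 0.6016]
```

View pics/w11.png

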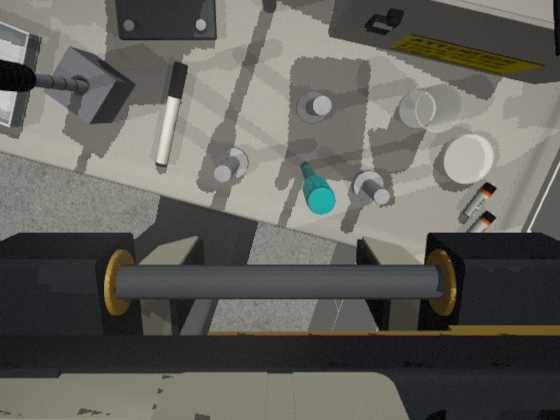

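Run:
```python
from h import *
np.set_printoptions(precision=3,suppress=True)
Q=np.concatenate([cloud('s11').reshape(-1,3),cloud('w11').reshape(-1,3)]); e=np.array([.5207,-.1872,0]); r=Q-e; x=r@[.962,.273,0]; y=r@[.273,-.962,0]; z=Q[:,2]
for lo in [.10,.14,.18,.22,.26]:
  for yl in np.arange(-.12,.12,.04):
    k=(z>lo)&(z<lo+.04)&(y>yl)&(y<yl+.04)&(x>.015)&(x<.2); print(round(lo,2),round(yl,2),k.sum(),np.percentile(x[k],[0,5]) if k.any() else '',end=' | ')
  print()
b=Q[(abs(Q[:,0]-.54)<.05)&(abs(Q[:,1]+.27)<.05)&(z>.03)&(Q[:,0]<.58)]; print(b.min(0),b.max(0))
```

```text
0.1 -0.12 0  | 0.1 -0.08 74 [0.098 0.1  ] | 0.1 -0.04 0  | 0.1 0.0 657 [0.064 0.07 ] | 0.1 0.04 837 [0.058 0.062] | 0.1 0.08 877 [0.049 0.055] | 
0.14 -0.12 0  | 0.14 -0.08 67 [0.095 0.096] | 0.14 -0.04 0  | 0.14 0.0 381 [0.067 0.071] | 0.14 0.04 1294 [0.054 0.061] | 0.14 0.08 1213 [0.05  0.055] | 
0.18 -0.12 0  | 0.18 -0.08 103 [0.091 0.093] | 0.18 -0.04 0  | 0.18 0.0 202 [0.07  0.072] | 0.18 0.04 393 [0.06  0.065] | 0.18 0.08 1162 [0.052 0.057] | 
0.22 -0.12 0  | 0.22 -0.08 30 [0.093 0.094] | 0.22 -0.04 0  | 0.22 0.0 0  | 0.22 0.04 0  | 0.22 0.08 0  | 
0.26 -0.12 0  | 0.26 -0.08 0  | 0.26 -0.04 0  | 0.26 0.0 0  | 0.26 0.04 0  | 0.26 0.08 0  | 
[ 0.49 -0.32  0.03] [ 0.578 -0.22   0.411]
```

Emit:
jog_arm(deltas=[[0.07,0.015,0.008,0,4],[0.07,0.035,0.02,0,10],[0.07,0.06,0.032,0,15],[0.07,0.073,0.039,0,15.7],[0.07,0.073,0.039,0,15.7]])

```text
time_s: 19.45
ee_pos: [0.5213, -0.1866, 0.3012]
tool_rot: [1.0, 0.001, -0.0, -0.0]
ft_force: [0.5, 0.7, 0.3]
gripper_width: 0.0703
finger_force: 0.0
```

Emit:
jog_arm(deltas=[[0.07,0,0,0.03,0],[0.07,0,0,0.07,0],[0.07,0,0,0.11,0],[0.07,0,0,0.15,0],[0.07,0,0,0.165,0],[0.07,0,0,0.165,0]])

```text
time_s: 20.2
ee_pos: [0.5205, -0.1873, 0.1366]
tool_rot: [1.0, 0.0, -0.0, -0.0]
ft_force: [-0.6, -1.1, 0.9]
gripper_width: 0.0702
finger_force: 0.0
```

Run:
```python
from h import *
np.set_printoptions(precision=4,suppress=True)
snap('side','s12'); snap('wrist','w12'); s=get_state(); print(s['ee_pos'],s['tool_rot'],s['time_s'],s['ft_force'])
for n in 'sw':
    A=cloud(n+'12').reshape(-1,3); k=(A[:,2]>.06)&(A[:,2]<.125)&(abs(A[:,0]-.521)<.02)&(abs(A[:,1]+.187)<.02); B=A[k]; print(n,len(B))
    if len(B): print(B.min(0),B.max(0))
    k=(A[:,2]>.15)&(A[:,2]<.25)&(A[:,0]>.57)&(A[:,0]<.75)&(A[:,1]<-.15)&(A[:,1]>-.3); print('box',k.sum(),np.percentile(A[k][:,2],[50,95,99]) if k.any() else '')
```

```text
[ 0.5216 -0.188   0.1381] [1.     0.0002 0.0012 0.0006] 20.3 [ 0.1907 -0.199   0.6886]
s 111
[ 0.5052 -0.1936  0.0611] [ 0.5281 -0.1785  0.1167]
box 682 [0.1998 0.2073 0.2099]
w 1490
[ 0.5123 -0.1964  0.0601] [ 0.53   -0.1787  0.1154]
box 21234 [0.1864 0.1985 0.1992]
```

Emit:
jog_arm(deltas=[[0.07,0,0,0.02,0],[0.07,0,0,0.04,0],[0.07,0,0,0.053,0],[0.01,0,0,0.053,0],[0.01,0,0,0.053,0],[0.01,0,0,0.053,0],[0.01,0,0,0.053,0],[0.01,0,0,0.053,0]])

```text
time_s: 21.3
ee_pos: [0.5208, -0.1878, 0.0837]
tool_rot: [1.0, -0.0, 0.0, 0.0]
ft_force: [-1.1, -0.0, 0.2]
gripper_width: 0.0245
finger_force: 0.0
```

Emit:
jog_arm(deltas=[[0.01,0,0,0,0],[0.01,0,0,0,0],[0.01,0,0,0,0],[0.01,0,0,0,0],[0.01,0,0,0,0]])

```text
time_s: 21.92
ee_pos: [0.5208, -0.1878, 0.0835]
tool_rot: [1.0, -0.0, 0.0, 0.0]
ft_force: [-0.4, -0.5, 1.4]
gripper_width: 0.0174
finger_force: 30.0
```

Emit:
jog_arm(deltas=[[0.01,0,0,-0.02,0],[0.01,0,0,-0.05,0],[0.01,0,0,-0.09,0],[0.01,0,0,-0.13,0],[0.01,0,0,-0.17,0],[0.01,0,0,-0.21,0],[0.01,0,0,-0.225,0],[0.01,0,0,-0.225,0]])

```text
time_s: 22.92
ee_pos: [0.5207, -0.1877, 0.3081]
tool_rot: [1.0, 0.0, 0.0, 0.0]
ft_force: [0.7, -0.3, -2.3]
gripper_width: 0.0174
finger_force: 30.0
```

Run:
```python
from h import *
np.set_printoptions(precision=4,suppress=True)
C=[atz('w1',u,v,.022) for u,v in [(63,64),(214,122),(180,221),(40,168)]]
print(np.array(C),'centre',np.mean(C,0)); print([np.linalg.norm(C[i]-C[(i+1)%4]) for i in range(4)])
p,d=snap('side','s13'); s=get_state(); print(s['ee_pos'],s['gripper_width'],s['finger_force'],s['ft_force'],s['time_s'])
Q=cloud('s13').reshape(-1,3); e=s['ee_pos']
k=(abs(Q[:,0]-e[0])<.04)&(abs(Q[:,1]-e[1])<.04)&(Q[:,2]>.15)&(Q[:,2]<e[2]); B=Q[k]; print('held zmin',B[:,2].min())
for a in np.arange(.2,.3,.02):
    S=B[(B[:,2]>a)&(B[:,2]<a+.02)]; print(round(a,2),len(S),S.mean(0) if len(S) else '')
k=(Q[:,1]>.28)&(Q[:,1]<.45)&(Q[:,2]>.15)&(Q[:,0]<.6)&(Q[:,0]>.3); print('reactor min',Q[k].min(0),np.percentile(Q[k],2,axis=0))
```

```text
[[0.5253 0.2824 0.022 ]
 [0.5121 0.1354 0.022 ]
 [0.4057 0.1463 0.022 ]
 [0.4219 0.2915 0.022 ]] centre [0.4663 0.2139 0.022 ]
[np.float64(0.1475416520834929), np.float64(0.10696864167412755), np.float64(0.14605705762080493), np.float64(0.10384764970198283)]
[ 0.5203 -0.1875  0.3069] 0.017152460202212637 29.99970942735672 [-0.5873 -0.9773 -2.4652] 22.975
held zmin 0.22196355811544155
0.2 0 
0.22 133 [ 0.5086 -0.1871  0.2348]
0.24 62 [ 0.5112 -0.186   0.2484]
0.26 56 [ 0.5115 -0.1865  0.2704]
0.28 53 [ 0.5117 -0.1867  0.29  ]
reactor min [0.4605 0.3542 0.1501] [0.4724 0.3587 0.1573]
```

Emit:
jog_arm(deltas=[[0.01,-0.003,-0.015,0,0],[0.01,-0.008,-0.045,0,0],[0.01,-0.015,-0.085,0,0],[0.01,-0.022,-0.125,0,0],[0.01,-0.029,-0.165,0,0],[0.01,-0.036,-0.205,0,0],[0.01,-0.043,-0.245,0,0],[0.01,-0.05,-0.285,0,0]])

```text
time_s: 23.98
ee_pos: [0.4692, 0.0992, 0.3072]
tool_rot: [1.0, 0.0, -0.001, -0.0]
ft_force: [1.0, 0.2, -2.0]
gripper_width: 0.0174
finger_force: 30.0
```

Emit:
jog_arm(deltas=[[0.01,-0.006,-0.04,0,0],[0.01,-0.012,-0.075,0,0],[0.01,-0.016,-0.09,0,0],[0.01,-0.016,-0.093,0,0],[0.01,-0.016,-0.093,0.03,0],[0.01,-0.016,-0.093,0.08,0],[0.01,-0.016,-0.093,0.13,0],[0.01,-0.016,-0.093,0.16,0]])

```text
time_s: 24.98
ee_pos: [0.4537, 0.1888, 0.1459]
tool_rot: [1.0, -0.001, -0.002, 0.001]
ft_force: [0.5, 0.0, -1.4]
gripper_width: 0.0176
finger_force: 30.0
```

Run:
```python
from h import *
np.set_printoptions(precision=4,suppress=True)
p,d=snap('side','s14'); s=get_state(); print(s['ee_pos'],s['gripper_width'],s['ft_force'],s['time_s'])
e=s['ee_pos']; u,v=map(int,proj('s14',[e[0],e[1],.05])); print(proj('s14',[.466,.214,.022]),v,u)
cv2.imwrite('pics/c14.png',cv2.resize(p[v-70:v+70,u-70:u+70,::-1],(560,560),interpolation=2))
```

```text
[0.4521 0.1883 0.1429] 0.017227952300710763 [-1.1962 -1.8378 -5.68  ] 25.025
(np.float64(194.83470438692632), np.float64(248.3269559374954)) 245 201
```

View pics/c14.png

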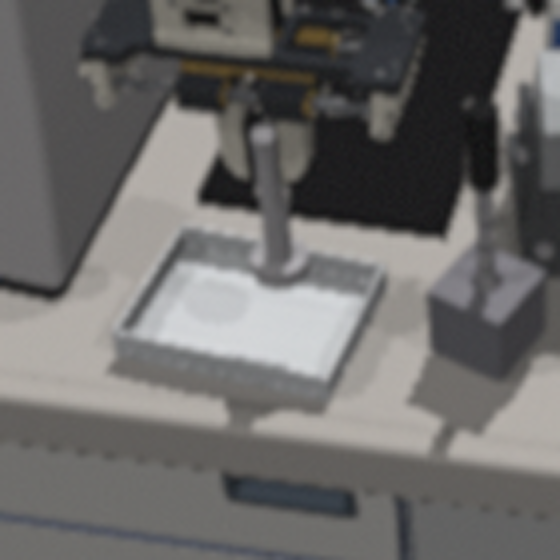

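Emit:
jog_arm(deltas=[[0.01,0,0,0.02,0],[0.01,0,0,0.037,0],[0.01,0,0,0.048,0],[0.01,0,0,0.054,0],[0.01,0,0,0.0565,0],[0.01,0,0,0.0585,0],[0.01,0,0,0.0585,0]])

```text
time_s: 25.9
ee_pos: [0.4549, 0.1903, 0.0901]
tool_rot: [1.0, 0.0, 0.0, -0.0]
ft_force: [0.3, 0.7, -1.8]
gripper_width: 0.0173
finger_force: 30.0
```

Emit:
jog_arm(deltas=[[0.01,0,0,0.001,0],[0.01,0,0,0.002,0],[0.01,0,0,0.003,0],[0.01,0,0,0.003,0]])

```text
time_s: 26.4
ee_pos: [0.4547, 0.1902, 0.0868]
tool_rot: [1.0, -0.0, -0.0, 0.0]
ft_force: [-0.4, 0.4, -1.3]
gripper_width: 0.0173
finger_force: 30.0
```

Emit:
jog_arm(deltas=[[0.01,0,0,0.0007,0],[0.01,0,0,0.0014,0],[0.01,0,0,0.0014,0]])

```text
time_s: 26.78
ee_pos: [0.4551, 0.1903, 0.0865]
tool_rot: [1.0, 0.0, 0.001, -0.0]
ft_force: [-3.2, -0.8, 6.7]
gripper_width: 0.0177
finger_force: 30.0
```

Contact. Release and rise.

Emit:
jog_arm(deltas=[[0.018,0,0,0,0],[0.025,0,0,0,0],[0.06,0,0,0,0],[0.06,0,0,0,0],[0.06,0,0,0,0],[0.06,0,0,0,0],[0.06,0,0,-0.02,0],[0.06,0,0,-0.05,0]])

```text
time_s: 27.78
ee_pos: [0.4541, 0.1901, 0.1354]
tool_rot: [1.0, -0.0, -0.001, 0.0]
ft_force: [-0.4, 0.2, 0.1]
gripper_width: 0.0601
finger_force: 0.0
```

Emit:
jog_arm(deltas=[[0.06,0,0,-0.04,0],[0.06,0,0,-0.08,0],[0.06,0,0,-0.12,0],[0.06,0,0,-0.12,0],[0.06,0,0,-0.12,0]])

```text
time_s: 28.4
ee_pos: [0.4542, 0.1901, 0.2548]
tool_rot: [1.0, -0.0, -0.001, 0.0]
ft_force: [0.5, -0.1, -0.3]
gripper_width: 0.0601
finger_force: 0.0
```

Run:
```python
from h import *
np.set_printoptions(precision=4,suppress=True)
p,d=snap('side','s15'); s=get_state(); print(s['ee_pos'],s['ft_force'],s['time_s'])
Q=cloud('s15').reshape(-1,3)
B=Q[(abs(Q[:,0]-.455)<.03)&(abs(Q[:,1]-.19)<.03)&(Q[:,2]>.02)&(Q[:,2]<.16)]
for a in np.arange(.02,.13,.02):
    S=B[(B[:,2]>a)&(B[:,2]<a+.02)]; print(round(a,2),len(S),S.mean(0) if len(S) else '')
print('top',B[:,2].max()); h=Q[(abs(Q[:,0]-.474)<.03)&(abs(Q[:,1]-.059)<.03)&(Q[:,2]>.06)]; print('rod',h[:,2].max(),h[h[:,2]<.13].mean(0),h[h[:,2]>.16].mean(0))
```

```text
[0.454  0.1901 0.2543] [ 0.2297 -0.369  -0.3416] 28.45
0.02 43 [0.4451 0.1887 0.0287]
0.04 39 [0.4464 0.188  0.05  ]
0.06 39 [0.4457 0.189  0.0701]
0.08 39 [0.4459 0.1881 0.0896]
0.1 59 [0.4481 0.189  0.1116]
0.12 2 [0.45   0.195  0.1206]
top 0.12097157251694313
rod 0.20236236961719445 [0.4669 0.0578 0.0936] [0.4648 0.0578 0.1855]
```

The post is upright on the tray floor and the rod is seated in its stand, so I'm handing in.

```bash
python3 -c "
from workcell import job; print(job.finish_job())"
```

```text
the job is handed in; nothing more can be done
None
```

The bore is 100 mm deep: the rod touched bottom at about 98 mm by measurement. The depth rod is back in its stand, the long post stands upright in the tray, and the job was handed in at about 28.5 s; the hand-in returned no verdict.

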